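# Ready the cleaning bath and open the safety cap

### The arm

A 6-joint arm with a two-finger parallel gripper is mounted at the origin on the work surface. World frame = base frame: x ahead of the robot, y to its left, z up, the work surface at z = 0. Lengths are in m, angles in rad, forces in N, time in s.
With the tool pointing down it reaches from about 0.4 to 0.825 m from the base axis. Payload 7 kg.
Tool frame: the origin (TCP) lies between the finger pads, 19 mm behind the fingertips; this is the grasp point; z points along the fingers, y is the line along which they close (so a half turn about z gives the same grasp; the last joint's range is limited). The gripper opens to 88 mm and grips with 3 to 60 N. Pads are 19 mm wide; open, the fingers measure 130 mm over their backs; the gripper's body (78 mm by 193 mm) begins 47 mm behind the grasp point.
Start: joints at [1.615, 0.359, 0.012, 0, -1.224, -0.288], TCP at [0.163, 0.655, 0.245] pointing down, gripper open.
Joint ranges: [-3.07, 3.07], [-1.43, 2.12], [-1.02, 1.25], [-3.03, 1.67], [-3.05, -0], [-3.03, 3.03]. Speed limits (rad/s): [2.39, 2.39, 3.01, 3.14, 3.14, 3.14].

### API

Orientations are given as [roll, pitch, yaw] about the fixed x, y, z axes, in that order (R = Rz(yaw) Ry(pitch) Rx(roll)).
In Python, from station import arm, imaging, models gives the robot as it stands.
- The arm moves only by the tool play_rows, never from a script. Its arguments are lists of equal length, an entry for each row: "travel": the shift along the tool's x, y, z in units of 25 mm (1.0 is 25 mm), a list of three; "twist": the turn about the tool's z in units of 0.15 rad (1.0 is 0.15 rad). A call has 1 to 8 rows; each row shifts and turns the commanded pose from where the row before left it, along the tool's axes as they then stand; what a row does not reach is not made up. A row lasts 1/8 s, in which the tool goes at most 62.5 mm and 10.7 degrees, less where a joint would pass 70% of its speed; a pose out of reach is approached as far as the arm can. A call with a number of a shift or a turn outside -1 to 1 is refused whole. A call with a gripper value outside its range is refused whole. "fingers" is the opening, from 0 (shut) to 1 (fully open), set as the call begins (left out, the last holds). The fingers move at their own pace and stop on an object; "newtons" is the grip in N (left out, the last holds). Time passes only in rows, so rows that do not move let the fingers close. It gives the time, the measured TCP pose, the force, the opening and the grip force at its end, in the units of the state.
- arm.get_state(): the state, without advancing time (a new reading comes with each control period).
- imaging.grab_frame(name): name is "scene" or "top" or "wrist"; returns a dict with "pixels" (420x560x3 uint8, red, green, blue), "fx", "fy", "cx", "cy" (pixels), "R" (3x3) and "t" (3): a world point X has camera coordinates R X + t; the wrist camera has in their place "T_tool_cam" (4x4, takes a point from camera to tool coordinates, whose origin is the TCP and whose axes are the flange's). Camera axes: x right, y down, z forward; pixel columns grow to the right and rows downward; lengths in m; the calibration is good to about 2 mm. A picture is of the moment at which its call begins: read the wrist's pose just before it. There is no depth.
- arm.job_done(): hands the job in; it is judged then, once.
Trained networks look in the newest picture that a camera, given by its name, has taken for a name from the list of things; names that differ only in an ending like _2 or _b are one class to them, and where a whole thing is asked for, a point or a joint stands for the part that bears it (a point fixed in the world has none). Each returns a list of dicts, best first, with "confidence" (0 to 1); they miss things now and then, are a little off and sometimes report something else, mostly with a low value. They report only what shows in the picture. A call takes as long as a camera call. They do not tell look-alikes from the thing itself.
- models.boxes_of(name, camera): "extent" ([centre column, centre row, width, height] in pixels, round what is visible of it).
- models.silhouettes(name, camera): "pixels" (420x560 bool, what is visible of it) and "extent" ([centre column, centre row, width, height] in pixels, round what is visible of it).
The state is a dict: "t": time; "q": joint angles; "qd": joint speeds; "joint_efforts": joint torques, N m; "eef_pos": TCP position; "ee_rot": TCP orientation; "force": force on the tool from outside, world axes, zero at the start; "moment": the same for the moment, N m; "width": finger opening in m; "gripper_force": force on a finger pad.
Only numpy, scipy, OpenCV 4.12 (cv2) and the standard library are available. Lean on these libraries where they do the work, as an engineer would, in place of code of your own. Each camera call takes 0.05 s, during which the arm holds its last target. There are 200 camera calls.

### The job

Get the jeweller's cleaning bath ready: hang the wire dipping rack astride the bar across the bath, so that it hangs freely by its saddle, and let go of it. Then open the cleaner bottle's push-and-turn safety cap: press the cap down, keep it pressed while twisting it counter-clockwise until it is free, and finish holding the cap, level, straight above the bottle with a few centimetres of clear air over the mouth; do not put it down or let go. Leave the jar, the polishing wheel and the compound bar where they are.

Things in the scene. Friction and masses are not known exactly. Their poses are not given: they have to be found in the camera images.
- bath: Open steel bath, 160 (x) by 180 (y) by 90 mm high, walls and floor 6 mm, fixed to the bench. Origin: centre of its underside; z up. A bar crosses above it along its y axis. Bath and bottle stand to the left and right of the robot, either way round.
- bar: Round steel bar, 14 mm diameter, 174 mm long, fixed across the bath between two upright 22 mm wide end plates that reach z = 131 mm (their inner faces are 84 mm either side of the middle). Origin: middle of the bar's axis, 125 mm above the bench; its y axis lies along the bar.
- rack: Loose wire dipping rack, about 0.16 kg, standing on the bench: 58 mm (x, hooks reach 11 mm further) by 55 mm (y) by 135 mm high. Two wire legs at x = +-24 mm, 71 mm high, 55 mm wide in y, carry a roof-shaped saddle of two sloping plates whose ridge runs along y; a flat grip tab stands on the ridge. Origin: centre between the feet, at their underside; z up.
- rack_seat (a point): Point on the rack, 78.3 mm above its feet under the saddle's ridge, where the bar's axis lies when the rack hangs seated on the bar with its y axis along the bar (either way round). The saddle's V centres itself on the bar; there are about 14 mm of room between the bar and each leg.
- rack_tab (a point): Middle of the rack's grip tab, 118 mm above its feet: a good TCP point. The tab is 8 mm thick in the rack's x, 40 mm wide in its y, and runs from 93 to 135 mm above the feet; grip it from above, fingers closing along the rack's x. The saddle plates spread out below the tab.
- bottle: White plastic cleaner bottle, 76 mm diameter, clamped upright to the bench on a 110 mm square plate: it cannot move or turn. Shoulder slopes from radius 37 mm at z = 85 mm to radius 16 mm at z = 100 mm; neck of 28 mm diameter, whose open mouth is at z = 128 mm. Origin: centre of its underside on the bench; z up.
- cap: Loose grey 12-sided safety cap on the bottle, 57 mm across its flats (59 mm over corners), 34 mm high, about 45 g, hollow below; flats face its x axis and every 30 degrees from it. Origin: centre of its open underside, 108 mm above the bench when closed; z up. Two lugs inside it are caught by teeth on the neck: it cannot be pulled off, or turned, unless pressed down.
- cap_top (a point): Centre of the cap's top face, 33 mm above its underside. To open: press the cap straight down 5 to 7 mm (7 is the bottom; the spring pushes back with 5 N at first, 12 N there) and, kept down, turn it counter-clockwise seen from above by 60 to 110 degrees; it is then free, rises about 5 mm on the spring, and lifts straight off. It cannot turn clockwise.
- spring_seal (a joint): Sprung seal in the bottle's mouth that the closed cap bears on: 0 with the cap closed, grows (m) as the cap is pressed down, to 0.007 at the bottom; -0.005 when the cap is off.
- jar: Bystander: small loose jar, 44 mm diameter, 60 mm high; origin under its centre.
- wheel: Bystander: loose grey polishing wheel lying flat, 100 mm diameter, 18 mm high; origin under its centre.
- compound_bar: Bystander: loose bar of polishing compound, 100 by 40 by 25 mm; origin under its centre.
Things that resemble listed ones, but are neither listed nor needed, are in the scene too. Leave any brown or orange look-alike of the cap alone. There is more than one size of the rack; the job needs the smaller.

How it is judged:
By the outcome, as a careful person would: the job done as asked, in the order asked, and still so for the second after the job is handed in, while the arm keeps its last pose, push and grip.
It also fails if it takes over 58 s, if anything falls off the work surface, if the arm or the gripper's body presses on something with over 40 N, if the wrist force passes 120 N, or if a joint passes its speed limit or range.

## Working session

There is one attempt and no reset: what is moved stays moved. The work goes in short steps, Python scripts to look and compute and a tool call to move; the robot and the scene stay as the last step left them, time stands still between calls to the robot, and variables do not carry over. Pictures are saved under pics/ and viewed, at most 10 in all, crops included, and the job is handed in when it is done.

Besides the shell and the picture viewer there is one more tool, called after "Call:" by a JSON object that holds its "name" and its "arguments", one argument or row to a line. play_rows: Moves the arm, as the interface text tells. Shifts and turns lie within -1 to 1; 1 stands for 25 mm of shift or 0.15 rad of turn. Its arguments: {"type":"object","properties":{"travel":{"type":"array","items":{"type":"array","items":{"type":"number"}}},"twist":{"type":"array","items":{"type":"number"}},"fingers":{"type":"number"},"newtons":{"type":"number"}},"required":["travel","twist"]}

```bash
ls; mkdir -p pics; python3 - <<'E'
from station import arm, imaging, models
import cv2,numpy as np
s=arm.get_state();print({k:np.round(v,3) for k,v in s.items()})
for c in ["scene","top"]:
    f=imaging.grab_frame(c);cv2.imwrite(f"pics/{c}0.png",f["pixels"][:,:,::-1])
    print(c,f["fx"],f["cx"],f["cy"],np.round(f["R"],3).tolist(),np.round(f["t"],3))
    for n in ["bath","bar","rack","bottle","cap","jar","wheel","compound_bar"]:
        print(n,[(round(d["confidence"],2),np.round(d["extent"]).tolist()) for d in models.boxes_of(n,c)][:4])
E
```

```text
pics
{'t': np.float64(0.0), 'q': array([ 1.615,  0.359,  0.011, -0.   , -1.224, -0.288]), 'qd': array([-0.002, -0.   , -0.001,  0.001, -0.001, -0.   ]), 'joint_efforts': array([ 1.0000e-03, -5.8272e+01,  2.9306e+01,  6.9970e+00,  7.0000e-03,
       -0.0000e+00]), 'eef_pos': array([0.163, 0.655, 0.244]), 'ee_rot': array([ 3.14 , -0.   , -0.244]), 'force': array([ 0.954, -0.566, -0.068]), 'moment': array([-0.004,  0.018, -0.011]), 'gripper_force': np.float64(0.0), 'width': np.float64(0.088)}
scene 481.7570908565011 276.37594500404134 201.17980116893574 [[0.612, 0.79, -0.023], [0.442, -0.367, -0.819], [-0.656, 0.491, -0.574]] [-0.27  -0.201  1.585]
bath []
bar [(0.61, [376.0, 158.0, 30.0, 23.0]), (0.4, [318.0, 227.0, 39.0, 25.0])]
rack [(0.92, [285.0, 181.0, 22.0, 48.0]), (0.69, [238.0, 168.0, 31.0, 68.0])]
bottle [(0.62, [190.0, 241.0, 60.0, 57.0])]
cap [(0.67, [129.0, 265.0, 27.0, 28.0]), (0.58, [180.0, 207.0, 28.0, 26.0]), (0.55, [164.0, 216.0, 14.0, 21.0])]
jar [(0.9, [367.0, 260.0, 17.0, 32.0])]
wheel [(0.58, [417.0, 235.0, 47.0, 31.0])]
compound_bar [(0.72, [319.0, 227.0, 39.0, 25.0])]
top 412.5329463447508 279.81962293042733 212.8537692379509 [[0.039, -0.999, 0.001], [-0.975, -0.038, -0.221], [0.221, 0.007, -0.975]] [-0.086  0.582  0.839]
bath [(0.83, [152.0, 209.0, 108.0, 92.0])]
bar [(0.67, [148.0, 196.0, 89.0, 16.0]), (0.34, [252.0, 205.0, 41.0, 28.0])]
rack [(0.77, [274.0, 322.0, 41.0, 48.0]), (0.73, [239.0, 274.0, 30.0, 33.0])]
bottle [(0.67, [373.0, 272.0, 53.0, 60.0])]
cap [(0.79, [391.0, 266.0, 33.0, 33.0]), (0.78, [369.0, 332.0, 32.0, 24.0]), (0.76, [438.0, 282.0, 34.0, 22.0])]
jar [(0.92, [260.0, 138.0, 17.0, 22.0])]
wheel [(0.93, [191.0, 137.0, 43.0, 42.0])]
compound_bar [(0.63, [240.0, 274.0, 36.0, 30.0]), (0.62, [255.0, 206.0, 39.0, 28.0])]
```

```bash
python3 -c "
import cv2
for c in ['scene','top']:
    a=cv2.imread(f'pics/{c}0.png');b=a[100:400,80:480] if c=='top' else a[100:325,100:400]
    cv2.imwrite(f'pics/{c}0c.png',cv2.resize(b,(800,600),interpolation=cv2.INTER_CUBIC))"
```

```text
(no output)
```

View pics/top0c.png

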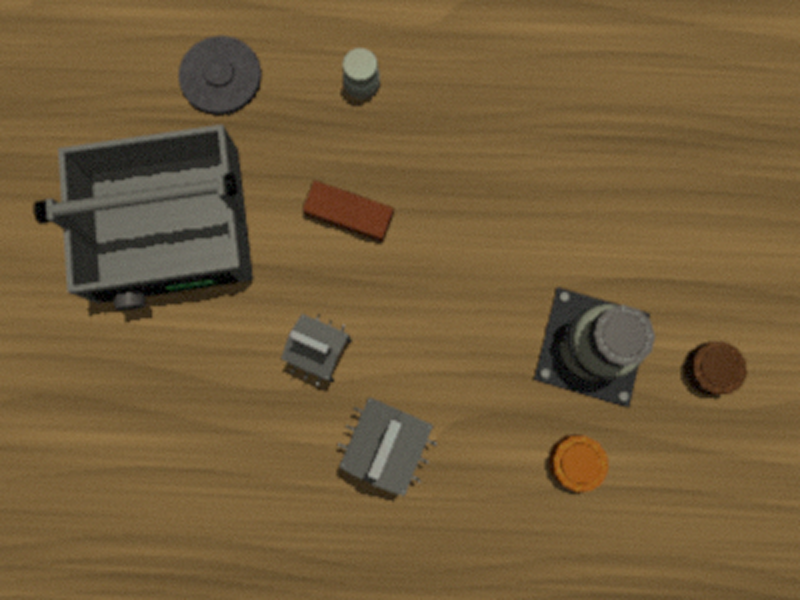

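View pics/scene0c.png

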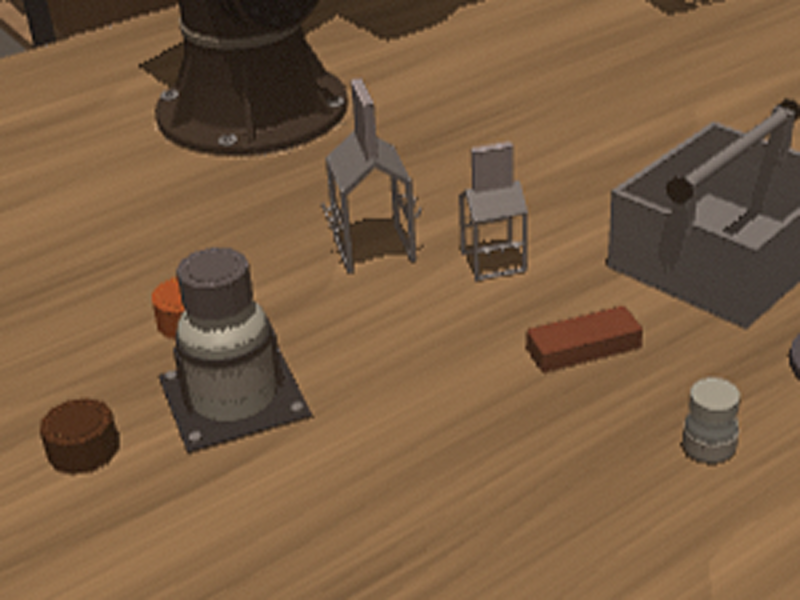

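The top view shows the small rack at crop (315,345), with its tab running from about (292,338) to (328,352). The big rack is at (385,447), the bath bar runs (45,210)-(230,184), and the grey cap is at (622,335). The brown and orange look-alikes are to the right and below. Next I'll work out coarse positions.

```bash
cat > h.py <<'E'
from station import arm, imaging, models
import cv2,numpy as np
from scipy.spatial.transform import Rotation as Ro
def cam(name,save=None):
    s=arm.get_state(); f=imaging.grab_frame(name)
    if save: cv2.imwrite(f"pics/{save}.png",f["pixels"][:,:,::-1])
    if name=="wrist":
        T=np.eye(4);T[:3,:3]=Ro.from_euler('xyz',s["ee_rot"]).as_matrix();T[:3,3]=s["eef_pos"]
        W=np.linalg.inv(T@np.array(f["T_tool_cam"]));f["R"],f["t"]=W[:3,:3],W[:3,3]
    f["R"]=np.array(f["R"]);f["t"]=np.array(f["t"]);f["s"]=s
    return f
def back(f,u,v,z):
    d=f["R"].T@np.array([(u-f["cx"])/f["fx"],(v-f["cy"])/f["fy"],1]);c=-f["R"].T@f["t"]
    return c+d*(z-c[2])/d[2]
def proj(f,X):
    p=np.atleast_2d(X)@f["R"].T+f["t"];return np.c_[f["fx"]*p[:,0]/p[:,2]+f["cx"],f["fy"]*p[:,1]/p[:,2]+f["cy"]]
E
python3 - <<'E'
from h import *
f=cam("top");P=lambda a,b,z:print(np.round(back(f,80+a/2,100+b/2,z),4))
for a in [(292,338,.135),(328,352,.135),(45,210,.128),(230,184,.128),(622,335,.141),(369,480,.19)]:P(*a)
w=cam("wrist","w0");print(np.round(w["T_tool_cam"],3),w["fx"],w["cx"],w["cy"])
E
```

```text
[0.4528 0.0374 0.135 ]
[0.4406 0.0014 0.135 ]
[0.5734 0.2993 0.128 ]
[0.6083 0.1128 0.128 ]
[ 0.4678 -0.284   0.141 ]
[ 0.3269 -0.0459  0.19  ]
[[ 0.    -0.961 -0.277  0.076]
 [ 1.     0.001 -0.    -0.001]
 [ 0.    -0.277  0.961 -0.139]
 [ 0.     0.     0.     1.   ]] 304.57494711531956 275.7437477648087 210.0332536271724
```

```bash
cat >> h.py <<'E'
def plan(target,yaw,n,frm=None):
    "rows (x,y,z,twist units) from the measured pose; tool kept pointing down"
    s=arm.get_state();p=np.array(frm[0] if frm else s["eef_pos"]);y=frm[1] if frm else s["ee_rot"][2]
    dy=(yaw-y+np.pi)%(2*np.pi)-np.pi;d=(np.array(target)-p)/n
    for i in range(n):
        a=y+dy*i/n
        R=Ro.from_euler('xyz',[np.pi,0,a]).as_matrix()
        print(np.round((R.T@d)/.025,2).tolist(),round(-dy/n/.15,2))
    print("now",np.round(s["eef_pos"],4),np.round(s["ee_rot"],4),"t",s["t"])
E
python3 -c "
from h import *
plan([.591,.206,.30],-1.385,24)"
```

```text
[0.87, 0.55, -0.09] 0.32
[0.9, 0.51, -0.09] 0.32
[0.92, 0.47, -0.09] 0.32
[0.94, 0.42, -0.09] 0.32
[0.96, 0.38, -0.09] 0.32
[0.98, 0.33, -0.09] 0.32
[0.99, 0.29, -0.09] 0.32
[1.01, 0.24, -0.09] 0.32
[1.02, 0.19, -0.09] 0.32
[1.02, 0.14, -0.09] 0.32
[1.03, 0.09, -0.09] 0.32
[1.03, 0.04, -0.09] 0.32
[1.03, -0.01, -0.09] 0.32
[1.03, -0.05, -0.09] 0.32
[1.03, -0.1, -0.09] 0.32
[1.02, -0.15, -0.09] 0.32
[1.01, -0.2, -0.09] 0.32
[1.0, -0.25, -0.09] 0.32
[0.99, -0.3, -0.09] 0.32
[0.98, -0.34, -0.09] 0.32
[0.96, -0.39, -0.09] 0.32
[0.94, -0.43, -0.09] 0.32
[0.92, -0.48, -0.09] 0.32
[0.89, -0.52, -0.09] 0.32
now [0.1629 0.655  0.2454] [-3.1415  0.     -0.2439] t 1.0
```

Call:
{"name": "play_rows", "arguments": {
  "travel": [
    [0.88,0.55,-0.1],
    [0.9,0.5,-0.1],
    [0.92,0.46,-0.1],
    [0.94,0.42,-0.1],
    [0.96,0.38,-0.1],
    [0.98,0.34,-0.1],
    [1,0.28,-0.1],
    [1,0.24,-0.1]
  ],
  "twist": [0.32,0.32,0.32,0.32,0.32,0.32,0.32,0.32]
}}

```text
t: 2.0
eef_pos: [0.3069, 0.5044, 0.2656]
ee_rot: [-3.142, -0.0, -0.631]
force: [0.1, 0.0, -0.5]
width: 0.0875
gripper_force: 0.0
```

Call:
{"name": "play_rows", "arguments": {
  "travel": [
    [1,0.2,-0.1],
    [1,0.14,-0.1],
    [1,0.1,-0.1],
    [1,0.04,-0.1],
    [1,0,-0.1],
    [1,-0.05,-0.1],
    [1,-0.1,-0.1],
    [1,-0.15,-0.1]
  ],
  "twist": [0.32,0.32,0.32,0.32,0.32,0.32,0.32,0.32]
}}

```text
t: 3.0
eef_pos: [0.4442, 0.3574, 0.2855]
ee_rot: [-3.142, 0.0, -1.015]
force: [0.0, -0.1, 0.0]
width: 0.0876
gripper_force: 0.0
```

Call:
{"name": "play_rows", "arguments": {
  "travel": [
    [1,-0.2,-0.1],
    [1,-0.25,-0.1],
    [1,-0.3,-0.1],
    [1,-0.35,-0.1],
    [1,-0.4,0],
    [0.95,-0.45,0],
    [0.9,-0.5,0],
    [0.9,-0.5,0]
  ],
  "twist": [0.32,0.32,0.32,0.32,0.32,0.32,0.32,0.32]
}}

```text
t: 4.0
eef_pos: [0.5868, 0.2053, 0.2954]
ee_rot: [3.142, -0.0, -1.399]
force: [-0.2, -0.1, 0.6]
width: 0.0876
gripper_force: 0.0
```

Call:
{"name": "play_rows", "arguments": {
  "travel": [
    [0,0,0],
    [0,0,0]
  ],
  "twist": [0,0]
}}

```text
t: 4.25
eef_pos: [0.586, 0.2064, 0.2953]
ee_rot: [3.141, 0.0, -1.397]
force: [-0.1, 0.2, -0.3]
width: 0.0876
gripper_force: 0.0
```

```bash
python3 -c "
from h import *
f=cam('wrist','w1');print(f['s']['eef_pos'],f['s']['ee_rot'])
for d in models.silhouettes('bar','wrist'):
    print(round(d['confidence'],2),np.round(d['extent']))
    v,u=np.nonzero(d['pixels']);print(cv2.minAreaRect(np.c_[u,v].astype(np.float32)))
print(np.round(proj(f,[[.5734,.2993,.125],[.608,.1128,.125]])))
plan([.447,.019,.26],-1.898,8)
"
```

```text
[0.5860388  0.2063781  0.29528551] [ 3.14134458e+00  4.18204794e-05 -1.39659471e+00]
[[274. 277.]
 [271.  98.]]
[0.8, 0.85, 0.18] 0.42
[0.86, 0.8, 0.18] 0.42
[0.9, 0.74, 0.18] 0.42
[0.95, 0.68, 0.18] 0.42
[0.99, 0.62, 0.18] 0.42
[1.03, 0.56, 0.18] 0.42
[1.06, 0.49, 0.18] 0.42
[1.09, 0.42, 0.18] 0.42
now [0.5858 0.207  0.2955] [-3.1415e+00  1.0000e-04 -1.3954e+00] t 4.35
```

View pics/w1.png

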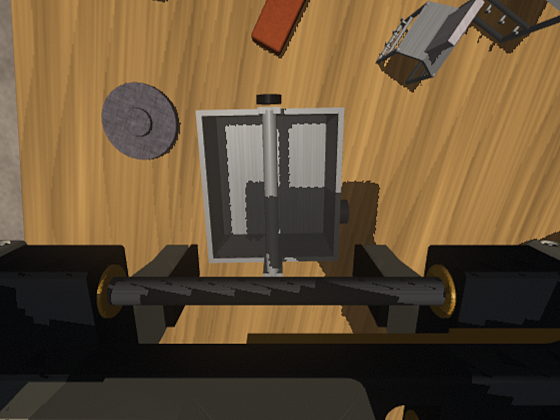

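The wrist view shows the bar as a vertical strip from about (269,108) to (273,270). The near end plate is at (268,99), the bath spans (197-345, 108-262), and the gripper fills rows below 245. I'll measure the bar's edges numerically and then move to the rack.

```bash
python3 - <<'E'
from h import *
im=cv2.imread('pics/w1.png');g=cv2.cvtColor(im,cv2.COLOR_BGR2GRAY)
for r in (92,97,99,102,105,108,115,130,160,200,230,245,258): print(r,g[r,255:292].tolist())
print(g[88:125,268].tolist())
E
```

```text
92 [142, 132, 127, 127, 129, 127, 130, 135, 138, 137, 134, 131, 131, 135, 139, 141, 143, 143, 148, 150, 151, 150, 150, 148, 146, 144, 143, 145, 145, 145, 143, 142, 145, 149, 148, 146, 141]
97 [145, 70, 23, 24, 26, 29, 27, 29, 28, 31, 36, 40, 45, 52, 45, 35, 31, 26, 25, 27, 26, 24, 26, 24, 18, 8, 95, 144, 148, 145, 142, 144, 147, 150, 145, 140, 140]
99 [144, 69, 20, 25, 29, 28, 28, 29, 27, 33, 34, 40, 45, 53, 45, 38, 30, 28, 28, 26, 28, 23, 24, 24, 22, 11, 94, 144, 149, 142, 142, 146, 147, 149, 144, 139, 140]
102 [139, 66, 19, 23, 24, 27, 25, 27, 26, 29, 33, 37, 43, 48, 41, 32, 28, 26, 25, 23, 25, 22, 21, 19, 17, 4, 92, 144, 146, 141, 143, 146, 149, 147, 143, 139, 138]
105 [127, 131, 132, 133, 133, 138, 123, 118, 115, 113, 114, 119, 123, 121, 121, 143, 152, 153, 153, 152, 153, 151, 151, 149, 148, 151, 146, 145, 142, 142, 146, 150, 147, 144, 141, 138, 139]
108 [135, 134, 160, 171, 175, 181, 183, 176, 176, 182, 179, 173, 174, 178, 180, 173, 168, 168, 171, 172, 175, 175, 176, 177, 173, 148, 118, 113, 114, 111, 107, 154, 161, 158, 155, 155, 153]
115 [77, 75, 77, 84, 50, 35, 33, 81, 111, 1
[... 585 characters left out ...]
5, 56, 56, 57, 58, 54, 56, 55, 54, 56, 55, 56]
230 [56, 55, 55, 52, 54, 54, 56, 56, 56, 57, 48, 49, 50, 54, 55, 55, 58, 56, 56, 55, 51, 51, 46, 38, 146, 84, 49, 53, 54, 54, 53, 53, 53, 52, 53, 55, 54]
245 [52, 54, 52, 54, 54, 54, 55, 54, 56, 55, 52, 48, 50, 53, 55, 56, 56, 56, 55, 56, 52, 52, 50, 45, 45, 44, 42, 44, 44, 45, 44, 46, 44, 44, 44, 44, 45]
258 [133, 134, 135, 134, 135, 135, 135, 136, 144, 77, 43, 65, 112, 106, 60, 52, 55, 57, 57, 55, 54, 53, 53, 44, 46, 45, 43, 53, 52, 100, 152, 156, 153, 150, 150, 148, 149]
[126, 126, 128, 130, 135, 121, 70, 46, 54, 52, 53, 53, 54, 54, 48, 26, 64, 121, 148, 169, 178, 176, 176, 172, 172, 171, 171, 169, 168, 168, 167, 166, 166, 166, 164, 163, 164]
```

Call:
{"name": "play_rows", "arguments": {
  "travel": [
    [0.8,0.86,0.2],
    [0.86,0.8,0.2],
    [0.9,0.74,0.2],
    [0.95,0.68,0.2],
    [1,0.62,0.2],
    [1,0.56,0.2],
    [1,0.5,0.1],
    [1,0.44,0.1]
  ],
  "twist": [0.42,0.42,0.42,0.42,0.42,0.42,0.42,0.42]
}}

```text
t: 5.35
eef_pos: [0.4462, 0.023, 0.2605]
ee_rot: [-3.141, 0.001, -1.901]
force: [0.5, 0.3, -0.1]
width: 0.088
gripper_force: 0.0
```

Call:
{"name": "play_rows", "arguments": {
  "travel": [
    [0.2,0,0],
    [0,0,0],
    [0,0,0]
  ],
  "twist": [0,0,0]
}}

```text
t: 5.72
eef_pos: [0.4459, 0.019, 0.2605]
ee_rot: [-3.141, 0.0, -1.899]
force: [0.8, 0.6, -0.3]
width: 0.0876
gripper_force: 0.0
```

```bash
python3 -c "
from h import *
f=cam('wrist','w2');print(f['s']['eef_pos'],f['s']['ee_rot'])
np.savez('w2.npz',R=f['R'],t=f['t'])
print(np.round(proj(f,[[.4528,.0374,.135],[.4406,.0014,.135]])))
cv2.imwrite('pics/w2c.png',cv2.resize(cv2.imread('pics/w2.png')[60:360,80:480],(800,600),interpolation=cv2.INTER_CUBIC))
for d in models.boxes_of('rack','wrist'): print(round(d['confidence'],2),np.round(d['extent']))
"
```

```text
[0.44592555 0.0190488  0.26051548] [-3.14124452e+00  2.43018005e-04 -1.89881365e+00]
[[276. 227.]
 [276. 187.]]
0.72 [353.  92. 115.  98.]
0.71 [275. 199.  55.  67.]
0.3 [230. 300. 132.  88.]
```

View pics/w2c.png

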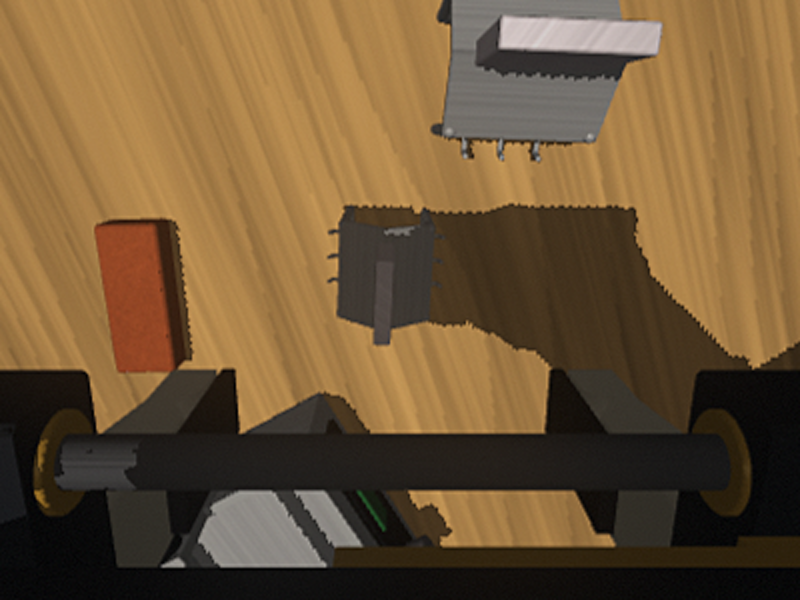

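The crop shows the small rack's tab top from crop (384,262) to (382,344), i.e. full-frame (272,191) to (271,232). The big rack is up and to the right and clear of the fingers.

```bash
python3 - <<'E'
from h import *
f=cam('wrist');g=cv2.cvtColor(f['pixels'],cv2.COLOR_RGB2GRAY)
for r in (195,205,215,225): print(r,g[r,262:286].tolist())
print(g[184:240,271].tolist())
a=back(f,272,191.5,.135);b=back(f,271.3,231.5,.135);d=a-b
print('tab',a,b,(a+b)/2,'len',np.linalg.norm(d),'yaw y',np.arctan2(-d[0],d[1]),np.arctan2(d[0],-d[1]))
T=np.eye(4);T[:3,:3]=Ro.from_euler('xyz',[3.14134,4e-5,-1.39659]).as_matrix();T[:3,3]=[.58604,.20638,.29529]
W=np.linalg.inv(T@np.array(f["T_tool_cam"]));f["R"],f["t"]=W[:3,:3],W[:3,3]
r=np.array([115,160,200,230,245]);c=np.polyfit(r,[268.7,269.4,270.3,271.2,271.6],1)
a,b=[back(f,np.polyval(c,q)+.0,q,.125) for q in (115,245)];d=b-a
print('bar',a,b,'yaw',np.arctan2(-d[0],d[1]))
e=back(f,268.5,99,.131);print('near plate',e, 'mid', e+d/np.linalg.norm(d)*.087)
print('far plate', back(f,273,270,.131))
E
```

```text
195 [56, 58, 58, 59, 58, 51, 71, 76, 73, 71, 72, 73, 72, 77, 60, 55, 54, 57, 57, 57, 57, 56, 58, 56]
205 [58, 57, 59, 61, 57, 61, 74, 74, 74, 75, 78, 78, 74, 77, 58, 54, 56, 59, 57, 58, 56, 58, 56, 54]
215 [59, 61, 60, 57, 52, 73, 77, 78, 77, 76, 75, 74, 74, 65, 58, 57, 56, 54, 59, 58, 55, 56, 57, 55]
225 [141, 147, 150, 156, 119, 78, 74, 74, 74, 75, 74, 76, 71, 95, 127, 145, 147, 144, 141, 136, 137, 140, 143, 147]
[62, 61, 59, 60, 60, 59, 62, 70, 75, 73, 73, 71, 73, 75, 75, 74, 73, 73, 73, 76, 76, 75, 76, 76, 76, 75, 74, 74, 73, 74, 73, 76, 76, 74, 75, 74, 73, 74, 76, 78, 74, 75, 75, 75, 72, 73, 72, 69, 86, 137, 161, 154, 150, 149, 146, 146]
tab [0.44507764 0.0040885  0.135     ] [0.45796395 0.03958578 0.135     ] [0.45152079 0.02183714 0.135     ] len 0.03776392381676024 yaw y 2.793364178563557 -0.34822847502623666
bar [0.60758224 0.12882223 0.125     ] [0.58168768 0.26215794 0.125     ] yaw 0.1918180737957442
near plate [0.60986662 0.11479651 0.131     ] mid [0.5932806  0.20020086 0.131     ]
far plate [0.57536027 0.28856212 0.131     ]
```

```bash
python3 -c "
from h import *
plan([.4515,.0218,.118],-1.922,7)
plan([.5934,.2015,.290],-1.379,11,([.4515,.0218,.29],-1.922))"
```

```text
[-0.03, -0.03, 0.81] 0.02
[-0.03, -0.03, 0.81] 0.02
[-0.03, -0.03, 0.81] 0.02
[-0.03, -0.03, 0.81] 0.02
[-0.03, -0.03, 0.81] 0.02
[-0.03, -0.03, 0.81] 0.02
[-0.03, -0.03, 0.81] 0.02
now [0.4457 0.0189 0.2602] [ 3.1414e+00 -3.0000e-04 -1.8991e+00] t 5.875
[-0.79, -0.26, -0.0] -0.33
[-0.78, -0.3, -0.0] -0.33
[-0.76, -0.34, -0.0] -0.33
[-0.74, -0.37, -0.0] -0.33
[-0.72, -0.41, -0.0] -0.33
[-0.7, -0.45, -0.0] -0.33
[-0.68, -0.48, -0.0] -0.33
[-0.66, -0.51, -0.0] -0.33
[-0.63, -0.54, -0.0] -0.33
[-0.6, -0.57, -0.0] -0.33
[-0.57, -0.6, -0.0] -0.33
now [0.4457 0.0189 0.2602] [ 3.1414e+00 -3.0000e-04 -1.8991e+00] t 5.875
```

Call:
{"name": "play_rows", "arguments": {
  "travel": [
    [-0.1,-0.08,0.6],
    [-0.1,-0.08,0.8],
    [0,-0.06,0.9],
    [0,0,0.9],
    [0,0,0.9],
    [0,0,0.8],
    [0,0,0.5],
    [0,0,0.3]
  ],
  "twist": [0.08,0.08,0,0,0,0,0,0]
}}

```text
t: 6.88
eef_pos: [0.4521, 0.0213, 0.1169]
ee_rot: [3.141, -0.001, -1.924]
force: [0.4, 0.0, 0.4]
width: 0.0877
gripper_force: 0.0
```

Call:
{"name": "play_rows", "arguments": {
  "travel": [
    [0,0,0],
    [0,0,0],
    [0,0,0],
    [0,0,0],
    [0,0,0],
    [0,0,0]
  ],
  "twist": [0,0,0,0,0,0],
  "fingers": 0,
  "newtons": 25
}}

```text
t: 7.62
eef_pos: [0.4523, 0.0214, 0.1179]
ee_rot: [-3.141, 0.0, -1.924]
force: [-0.7, 0.4, -0.1]
width: 0.0336
gripper_force: 0.0
```

Call:
{"name": "play_rows", "arguments": {
  "travel": [
    [0,0,0],
    [0,0,0],
    [0,0,0],
    [0,0,0],
    [0,0,0]
  ],
  "twist": [0,0,0,0,0]
}}

```text
t: 8.25
eef_pos: [0.4522, 0.0213, 0.1177]
ee_rot: [3.141, -0.0, -1.924]
force: [0.3, 0.1, -1.6]
width: 0.0078
gripper_force: 25.0
```

Call:
{"name": "play_rows", "arguments": {
  "travel": [
    [0,0,-0.5],
    [0,0,-0.9],
    [0,0,-1],
    [0,0,-1],
    [0,0,-1],
    [0,0,-1],
    [0,0,-1],
    [0,0,-0.5]
  ],
  "twist": [0,0,0,0,0,0,0,0]
}}

```text
t: 9.25
eef_pos: [0.4526, 0.0214, 0.2924]
ee_rot: [-3.14, 0.002, -1.924]
force: [0.2, 0.5, -1.2]
width: 0.0081
gripper_force: 25.0
```

Call:
{"name": "play_rows", "arguments": {
  "travel": [
    [-0.5,-0.16,0],
    [-0.78,-0.3,0],
    [-0.76,-0.34,0],
    [-0.74,-0.37,0],
    [-0.72,-0.41,0],
    [-0.7,-0.45,0],
    [-0.68,-0.48,0],
    [-0.66,-0.51,0]
  ],
  "twist": [-0.33,-0.33,-0.33,-0.33,-0.33,-0.33,-0.33,-0.33]
}}

```text
t: 10.25
eef_pos: [0.5518, 0.1468, 0.2903]
ee_rot: [3.142, -0.0, -1.525]
force: [-0.1, -0.5, -1.3]
width: 0.0076
gripper_force: 25.0
```

Call:
{"name": "play_rows", "arguments": {
  "travel": [
    [-0.63,-0.54,0],
    [-0.6,-0.57,0],
    [-0.57,-0.6,0],
    [-0.26,-0.12,0],
    [0,0,0],
    [0,0,0]
  ],
  "twist": [-0.33,-0.33,-0.33,0,0,0]
}}

```text
t: 11.0
eef_pos: [0.5907, 0.2011, 0.2905]
ee_rot: [3.142, -0.0, -1.379]
force: [0.0, -0.3, -1.5]
width: 0.0081
gripper_force: 25.0
```

```bash
python3 -c "
from h import *
plan([.5934,.2015,.1647],-1.379,1)
for c in ['wrist','scene']:cam(c,c+'3')
a=cv2.imread('pics/wrist3.png');b=cv2.imread('pics/scene3.png')[60:270,260:500]
cv2.imwrite('pics/c3.png',np.vstack([cv2.resize(a[60:300,80:480],(500,300)),cv2.resize(b,(500,300))]))
"
```

```text
[0.01, -0.11, 5.03] -0.0
now [0.5907 0.2011 0.2905] [ 3.1416 -0.     -1.3795] t 11.0
```

View pics/c3.png

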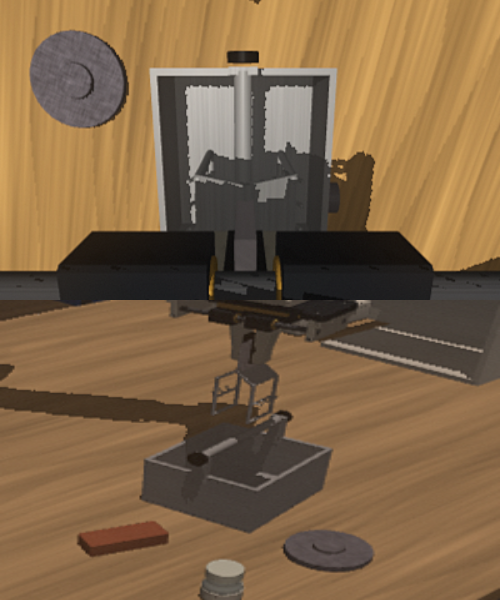

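The top half shows the rack's saddle centred over the bar, with the bar running at about column 243. The bottom half shows the rack held above the bar with its legs either side. Lowering now.

Call:
{"name": "play_rows", "arguments": {
  "travel": [
    [0,-0.11,0.4],
    [0,0,0.8],
    [0,0,0.8],
    [0,0,0.8],
    [0,0,0.8],
    [0,0,0.6],
    [0,0,0.4],
    [0,0,0.2]
  ],
  "twist": [0,0,0,0,0,0,0,0]
}}

```text
t: 12.1
eef_pos: [0.5937, 0.2019, 0.1699]
ee_rot: [3.141, -0.0, -1.379]
force: [-0.5, -0.5, -1.6]
width: 0.0076
gripper_force: 25.0
```

Call:
{"name": "play_rows", "arguments": {
  "travel": [
    [0,0,0.08],
    [0,0,0.06],
    [0,0,0.04],
    [0,0,0]
  ],
  "twist": [0,0,0,0]
}}

```text
t: 12.6
eef_pos: [0.5937, 0.202, 0.166]
ee_rot: [-3.141, 0.0, -1.379]
force: [-1.2, -0.6, -0.7]
width: 0.0078
gripper_force: 25.0
```

Call:
{"name": "play_rows", "arguments": {
  "travel": [
    [0,0,0.04],
    [0,0,0.03],
    [0,0,0]
  ],
  "twist": [0,0,0]
}}

```text
t: 12.98
eef_pos: [0.5939, 0.2021, 0.1657]
ee_rot: [-3.14, 0.0, -1.379]
force: [-3.6, -0.3, 8.7]
width: 0.0076
gripper_force: 25.0
```

Firm contact (8.7 N up), so it's seated. Releasing slowly and then retreating straight up.

Call:
{"name": "play_rows", "arguments": {
  "travel": [
    [0,0,-0.04],
    [0,0,0],
    [0,0,0],
    [0,0,0],
    [0,0,0],
    [0,0,0]
  ],
  "twist": [0,0,0,0,0,0],
  "fingers": 0.5
}}

```text
t: 13.72
eef_pos: [0.5937, 0.2019, 0.165]
ee_rot: [3.142, -0.0, -1.379]
force: [-0.1, -0.1, 0.3]
width: 0.0438
gripper_force: 0.0
```

Call:
{"name": "play_rows", "arguments": {
  "travel": [
    [0,0,-0.4],
    [0,0,-0.6],
    [0,0,-1],
    [0,0,-1],
    [0,0,-1],
    [0,0,-1],
    [0,0,-0.6]
  ],
  "twist": [0,0,0,0,0,0,0],
  "fingers": 1
}}

```text
t: 14.6
eef_pos: [0.5941, 0.2021, 0.3078]
ee_rot: [-3.139, 0.001, -1.379]
force: [-0.4, -0.3, -0.9]
width: 0.0878
gripper_force: 0.0
```

```bash
python3 -c "
from h import *
plan([.468,-.284,.29],-1.95,20)
for c in ['wrist','scene']:cam(c,c+'4')
a=cv2.imread('pics/wrist4.png');b=cv2.imread('pics/scene4.png')[60:270,260:500]
cv2.imwrite('pics/c4.png',np.vstack([cv2.resize(a[60:300,80:480],(500,300)),cv2.resize(b,(500,300))]))
"
```

```text
[0.91, 0.43, 0.04] 0.19
[0.92, 0.41, 0.04] 0.19
[0.93, 0.38, 0.04] 0.19
[0.94, 0.35, 0.04] 0.19
[0.95, 0.33, 0.04] 0.19
[0.96, 0.3, 0.04] 0.19
[0.97, 0.27, 0.04] 0.19
[0.97, 0.24, 0.04] 0.19
[0.98, 0.22, 0.04] 0.19
[0.99, 0.19, 0.04] 0.19
[0.99, 0.16, 0.04] 0.19
[1.0, 0.13, 0.04] 0.19
[1.0, 0.1, 0.04] 0.19
[1.0, 0.07, 0.04] 0.19
[1.0, 0.05, 0.04] 0.19
[1.0, 0.02, 0.04] 0.19
[1.0, -0.01, 0.04] 0.19
[1.0, -0.04, 0.04] 0.19
[1.0, -0.07, 0.04] 0.19
[1.0, -0.1, 0.04] 0.19
now [0.5941 0.2021 0.3078] [-3.1388e+00  9.0000e-04 -1.3792e+00] t 14.6
```

View pics/c4.png

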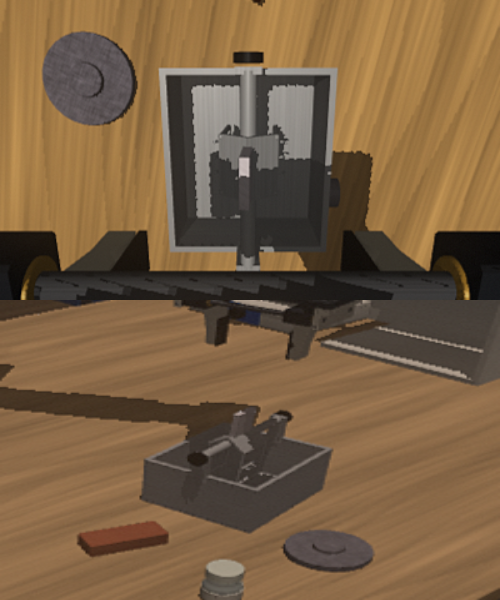

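The wrist and scene views both show the rack upright astride the bar, with its tab at (245,165) in the wrist crop, and the gripper clear of it. Moving on to the cap.

Call:
{"name": "play_rows", "arguments": {
  "travel": [
    [0.6,0.3,0],
    [0.92,0.41,0],
    [0.93,0.38,0],
    [0.94,0.35,0],
    [0.95,0.33,0],
    [0.96,0.3,0],
    [0.97,0.27,0],
    [0.97,0.24,0]
  ],
  "twist": [0.2,0.2,0.2,0.2,0.2,0.2,0.2,0.2]
}}

```text
t: 15.7
eef_pos: [0.5436, 0.0142, 0.3051]
ee_rot: [-3.142, -0.0, -1.621]
force: [0.4, 0.6, -0.7]
width: 0.0877
gripper_force: 0.0
```

Call:
{"name": "play_rows", "arguments": {
  "travel": [
    [0.98,0.22,0.04],
    [1,0.2,0.04],
    [1,0.16,0.04],
    [1,0.13,0.04],
    [1,0.1,0.04],
    [1,0.07,0.04],
    [1,0.05,0.04],
    [1,0.02,0.04]
  ],
  "twist": [0.2,0.2,0.2,0.2,0.2,0.2,0.2,0.2]
}}

```text
t: 16.7
eef_pos: [0.4894, -0.1795, 0.2971]
ee_rot: [-3.141, 0.0, -1.861]
force: [0.2, -0.4, -0.4]
width: 0.0876
gripper_force: 0.0
```

Call:
{"name": "play_rows", "arguments": {
  "travel": [
    [1,0,0.1],
    [1,-0.04,0.1],
    [1,-0.07,0.1],
    [1,-0.1,0.1],
    [0.3,0.1,0],
    [0,0,0],
    [0,0,0]
  ],
  "twist": [0.2,0.2,0.2,0,0,0,0]
}}

```text
t: 17.58
eef_pos: [0.4573, -0.2801, 0.2873]
ee_rot: [-3.141, 0.0, -1.949]
force: [0.0, 0.8, -0.7]
width: 0.0878
gripper_force: 0.0
```

```bash
python3 -c "
from h import *
f=cam('wrist','w5');print(f['s']['eef_pos'],f['s']['ee_rot'],f['s']['t'])
np.savez('w5.npz',R=f['R'],t=f['t'])
p=proj(f,[[.468,-.284,.141]])[0];print(p)
for d in models.silhouettes('cap','wrist'):
    print(round(d['confidence'],2),np.round(d['extent'],1))
u,v=(int(min(max(p[0],110),450)),int(min(max(p[1],90),330)))
print(u,v)
a=cv2.imread('pics/w5.png')[v-90:v+90,u-110:u+110];cv2.imwrite('pics/w5c.png',cv2.resize(cv2.convertScaleAbs(a,alpha=1.6),(733,600),interpolation=cv2.INTER_CUBIC))
"
```

```text
[ 0.45730216 -0.28008675  0.28730312] [-3.14119296e+00  1.81836431e-04 -1.94922231e+00] 17.575
[264.78283295 201.43227646]
0.91 [239.4  72.3  55.4  56.6]
0.76 [262.4 199.6  61.9  58.9]
0.6 [360.9 157.6  47.3  49.7]
264 201
```

View pics/w5c.png

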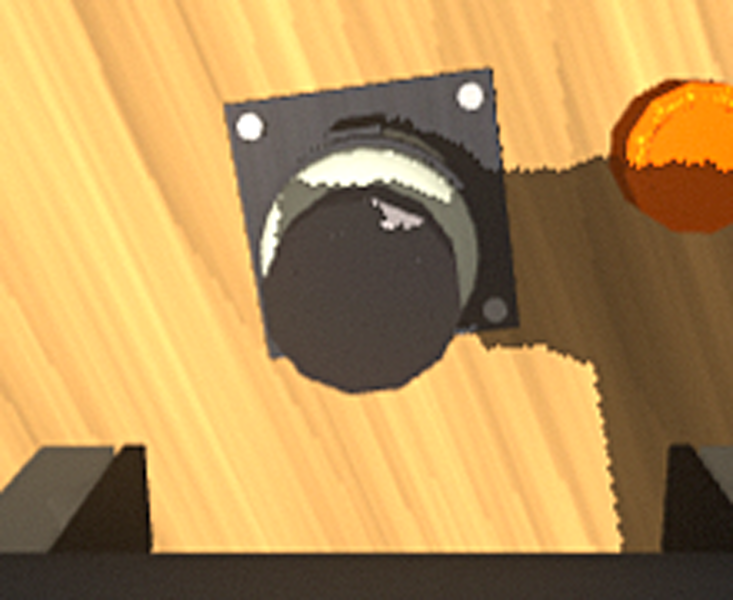

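The crop shows the grey cap centred near crop (362,290), full-frame (263,198), with the white bottle above it and the orange look-alike at right. I'll fit a 12-gon prism to its outline.

```bash
cat > fit.py <<'E'
from h import *
from scipy.optimize import minimize
f=cam('wrist');z=np.load('w5.npz')
print('dpose',np.abs(f['t']-z['t']).max())
im=cv2.GaussianBlur(f['pixels'].astype(np.float32),(0,0),1.0)
G=np.sqrt(sum(cv2.Sobel(im,cv2.CV_32F,*o)[...,c]**2 for o in((1,0),(0,1)) for c in range(3)))
G=np.minimum(G,250)
def hull(p):
    a=p[2]+np.radians(15+30*np.arange(12));r=.0285/np.cos(np.pi/12)
    v=[np.c_[p[0]+r*np.cos(a),p[1]+r*np.sin(a),np.full(12,h)] for h in (.108,.1415)]
    return cv2.convexHull(proj(f,np.vstack(v)).astype(np.float32))[:,0]
def score(p):
    h=hull(p);q=np.vstack([h,h[:1]]);t=np.linspace(0,1,20,endpoint=False)[:,None]
    s=np.vstack([a+(b-a)*t for a,b in zip(q[:-1],q[1:])]);w=np.repeat(np.linalg.norm(np.diff(q,axis=0),axis=1),20)
    return -np.average(cv2.remap(G,s[:,0].astype(np.float32),s[:,1].astype(np.float32),cv2.INTER_LINEAR)[:,0],weights=w)
best=[]
for yaw in np.radians(np.arange(0,30,3)):
    r=min((minimize(score,[.468+dx,-.284+dy,yaw],method='Nelder-Mead',options=dict(initial_simplex=np.array([[.468+dx,-.284+dy,yaw]]*4)+np.vstack([np.zeros(3),np.diag([.003,.003,.03])]))) for dx in(-.004,0,.004) for dy in (-.004,0,.004)),key=lambda r:r.fun)
    best.append((r.fun,*r.x[:2],np.degrees(r.x[2])%30))
for b in sorted(best)[:6]:print(np.round(b,4))
m=max((d for d in models.silhouettes('cap','wrist')),key=lambda d:-abs(d['extent'][0]-263)-abs(d['extent'][1]-199))['pixels']
h=np.zeros(m.shape,np.uint8);b=sorted(best)[0];cv2.fillConvexPoly(h,np.round(hull([b[1],b[2],np.radians(b[3])])).astype(int),1)
print('IoU',(m&(h>0)).sum()/(m|(h>0)).sum(),'centroids',np.argwhere(m).mean(0),np.argwhere(h>0).mean(0))
E
python3 fit.py
```

```text
dpose 0.00015085167628998974
[-206.556     0.4701   -0.286    16.4141]
[-206.5513    0.4701   -0.286    16.4056]
[-206.5511    0.4701   -0.286    16.4074]
[-206.5506    0.4701   -0.286    16.343 ]
[-206.5493    0.4701   -0.286    16.3301]
[-206.5478    0.4701   -0.286    16.2531]
IoU 0.9541102674149885 centroids [197.77093426 262.46989619] [197.41366788 262.29085507]
```

```bash
python3 -c "
from h import *
plan([.4701,-.2860,.128],-1.808,8)"
```

```text
[0.0, -0.07, 0.8] -0.12
[0.01, -0.07, 0.8] -0.12
[0.01, -0.07, 0.8] -0.12
[0.01, -0.07, 0.8] -0.12
[0.01, -0.07, 0.8] -0.12
[0.01, -0.07, 0.8] -0.12
[0.01, -0.07, 0.8] -0.12
[0.01, -0.07, 0.8] -0.12
now [ 0.4575 -0.28    0.2872] [-3.1414  0.     -1.9485] t 17.775
```

Call:
{"name": "play_rows", "arguments": {
  "travel": [
    [0,-0.14,0.6],
    [0,-0.14,0.9],
    [0.02,-0.14,1],
    [0.02,-0.14,1],
    [0,0,1],
    [0,0,0.9],
    [0,0,0.6],
    [0,0,0.3]
  ],
  "twist": [-0.23,-0.23,-0.23,-0.23,0,0,0,0]
}}

```text
t: 18.77
eef_pos: [0.4699, -0.2857, 0.1284]
ee_rot: [3.14, -0.0, -1.811]
force: [0.3, -0.5, 0.4]
width: 0.0877
gripper_force: 0.0
```

Call:
{"name": "play_rows", "arguments": {
  "travel": [
    [0,0,0],
    [0,0,0]
  ],
  "twist": [0,0]
}}

```text
t: 19.02
eef_pos: [0.4706, -0.286, 0.1303]
ee_rot: [-3.14, -0.0, -1.811]
force: [1.0, -0.1, 0.2]
width: 0.0876
gripper_force: 0.0
```

```bash
python3 -c "
from h import *
plan([.4701,-.2860,.128],-1.808,1)"
```

```text
[0.01, 0.02, 0.09] -0.02
now [ 0.4706 -0.286   0.1303] [-3.1404e+00 -1.0000e-04 -1.8110e+00] t 19.025
```

Call:
{"name": "play_rows", "arguments": {
  "travel": [
    [0,0,0.1],
    [0,0,0],
    [0,0,0],
    [0,0,0],
    [0,0,0],
    [0,0,0]
  ],
  "twist": [0,0,0,0,0,0],
  "fingers": 0,
  "newtons": 10
}}

```text
t: 19.77
eef_pos: [0.4698, -0.2858, 0.1271]
ee_rot: [3.141, -0.0, -1.811]
force: [-2.7, 0.7, 2.1]
width: 0.057
gripper_force: 10.0
```

Call:
{"name": "play_rows", "arguments": {
  "travel": [
    [0,0.02,0],
    [0,0,0],
    [0,0,0]
  ],
  "twist": [0,0,0],
  "newtons": 50
}}

```text
t: 20.15
eef_pos: [0.4698, -0.2858, 0.1272]
ee_rot: [-3.141, -0.0, -1.811]
force: [-0.3, -0.7, 2.1]
width: 0.0566
gripper_force: 50.0
```

Call:
{"name": "play_rows", "arguments": {
  "travel": [
    [0,0,0.08],
    [0,0,0.08],
    [0,0,0.04],
    [0,0,0.02],
    [0,0,0.02],
    [0,0,0]
  ],
  "twist": [0,0,0,0,0,0]
}}

```text
t: 20.9
eef_pos: [0.4698, -0.2858, 0.1218]
ee_rot: [-3.141, -0.0, -1.811]
force: [-3.2, 1.3, 9.8]
width: 0.0567
gripper_force: 50.0
```

Call:
{"name": "play_rows", "arguments": {
  "travel": [
    [0,0,0.04],
    [0,0,0.03],
    [0,0,0]
  ],
  "twist": [0,0,0]
}}

```text
t: 21.28
eef_pos: [0.4698, -0.2858, 0.1203]
ee_rot: [-3.141, -0.0, -1.811]
force: [-4.1, 2.2, 11.7]
width: 0.0566
gripper_force: 50.0
```

Call:
{"name": "play_rows", "arguments": {
  "travel": [
    [0,0,0.01],
    [0,0,0],
    [0,0,0],
    [0,0,0],
    [0,0,0],
    [0,0,0]
  ],
  "twist": [-0.2,-0.4,-0.4,-0.4,-0.4,-0.2]
}}

```text
t: 22.02
eef_pos: [0.4704, -0.2859, 0.1202]
ee_rot: [-3.14, -0.001, -1.51]
force: [-2.9, 2.2, 10.8]
width: 0.0572
gripper_force: 50.0
```

```bash
python3 -c "
from h import *
s=arm.get_state();print(s['force'],s['moment'],s['eef_pos'],s['ee_rot'],s['q'])"
```

```text
[-2.87691799  2.17457302 10.81262781] [ 0.99840543  1.2031168  -0.07186537] [ 0.47035115 -0.28586961  0.12023551] [-3.14005370e+00 -7.27462533e-04 -1.50952094e+00] [-1.89960260e-01  2.70862517e-01 -4.30244926e-01  4.22042854e-04
 -8.68017443e-01  2.50963688e-01]
```

Call:
{"name": "play_rows", "arguments": {
  "travel": [
    [0,0,0],
    [0,0,0],
    [0,0,0],
    [0,0,0],
    [0,0,0],
    [0,0,0],
    [0,0,0],
    [0,0,0]
  ],
  "twist": [-0.4,-0.6,-0.6,-0.6,-0.6,-0.6,-0.6,-0.4]
}}

```text
t: 23.02
eef_pos: [0.4698, -0.2858, 0.1202]
ee_rot: [-3.141, -0.001, -0.849]
force: [-4.0, 2.0, 11.9]
width: 0.0566
gripper_force: 50.0
```

```bash
python3 -c "
from h import *
s=arm.get_state();print(s['force'],s['moment'],s['eef_pos'],s['ee_rot'],s['q'])"
```

```text
[-4.0422111   1.96503344 11.88688346] [ 0.83990797  1.59135984 -0.08391106] [ 0.46981945 -0.28583805  0.1201509 ] [-3.14142441e+00 -7.95602274e-04 -8.48586934e-01] [-1.90072793e-01  2.70725580e-01 -4.30698895e-01  4.63421727e-04
 -8.68639706e-01  9.11983074e-01]
```

Call:
{"name": "play_rows", "arguments": {
  "travel": [
    [0,0,0],
    [0,0,0],
    [0,0,0],
    [0,0,0],
    [0,0,0],
    [0,0,0],
    [0,0,0],
    [0,0,0]
  ],
  "twist": [-0.5,-0.7,-0.7,-0.7,-0.7,-0.7,-0.7,-0.5]
}}

```text
t: 24.02
eef_pos: [0.4698, -0.2859, 0.1201]
ee_rot: [3.141, -0.001, -0.068]
force: [-4.9, 3.0, 12.2]
width: 0.0569
gripper_force: 50.0
```

```bash
python3 -c "
from h import *
s=arm.get_state();print(s['force'],s['moment'],s['eef_pos'],s['ee_rot'],s['q'])"
```

```text
[-4.88492184  2.96197307 12.16863365] [ 0.94093893  1.59486277 -0.10269337] [ 0.46984957 -0.28592695  0.12010788] [ 3.14110323e+00 -7.49279463e-04 -6.82514985e-02] [-1.90202674e-01  2.70840345e-01 -4.30675661e-01  5.16985947e-04
 -8.68477134e-01  1.69241351e+00]
```

Call:
{"name": "play_rows", "arguments": {
  "travel": [
    [0,0,-0.1],
    [0,0,-0.1],
    [0,0,-0.1],
    [0,0,-0.1],
    [0,0,-0.1],
    [0,0,0]
  ],
  "twist": [0,0,0,0,0,0]
}}

```text
t: 24.78
eef_pos: [0.4697, -0.2856, 0.1315]
ee_rot: [-3.141, 0.0, -0.071]
force: [-0.4, -0.1, 0.8]
width: 0.0568
gripper_force: 50.0
```

Call:
{"name": "play_rows", "arguments": {
  "travel": [
    [0,0,-0.2],
    [0,0,-0.3],
    [0,0,-0.4],
    [0,0,-0.5],
    [0,0,-0.5],
    [0,0,-0.2],
    [0,0,-0.1],
    [0,0,0]
  ],
  "twist": [0,0,0,0,0,0,0,0]
}}

```text
t: 25.78
eef_pos: [0.4696, -0.2857, 0.1865]
ee_rot: [-3.141, 0.0, -0.071]
force: [-0.6, -0.3, -1.0]
width: 0.0566
gripper_force: 50.0
```

Call:
{"name": "play_rows", "arguments": {
  "travel": [
    [0,0,0],
    [0,0,0],
    [0,0,0],
    [0,0,0]
  ],
  "twist": [0,0,0,0]
}}

```text
t: 26.28
eef_pos: [0.4697, -0.2857, 0.1865]
ee_rot: [-3.142, 0.0, -0.071]
force: [-0.8, 0.3, -1.5]
width: 0.0566
gripper_force: 50.0
```

```bash
python3 -c "
from h import *
s=arm.get_state();print(s['force'],s['eef_pos'],s['ee_rot'],s['t'])
cam('scene','s6');b=cv2.imread('pics/s6.png')
cv2.imwrite('pics/s6c.png',cv2.resize(b[100:310,100:380],(800,600)))
"
```

```text
[-0.77772456  0.31918908 -1.46236786] [ 0.46967901 -0.28572148  0.1865091 ] [-3.14155859e+00  1.84028029e-04 -7.12963895e-02] 26.275
```

View pics/s6c.png

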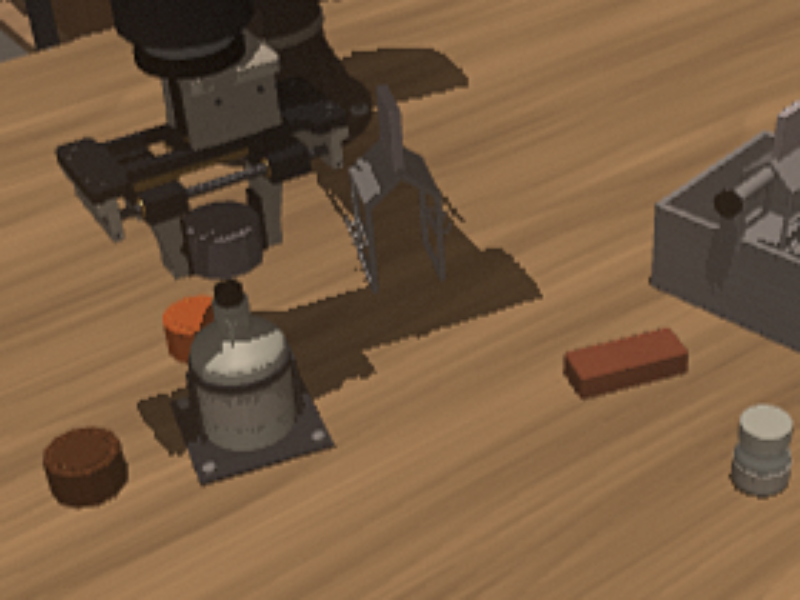

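The cap, at crop (225,240), is held level above the exposed neck at (230,290). The rack is still on the bar and the bystanders haven't moved.

```bash
python3 -c "
from station import arm
print(arm.job_done())"
```

```text
the job is handed in; nothing more can be done
None
```

The rack is hanging by its saddle on the bath bar, and the opened cap is held level about 4 cm above the bottle's mouth; the job was handed in at about 26 s of the 58 s allowed.

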